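Catch the test cartridges from the dispenser

TASK

Swing the spring clip clear of the dispenser's orange gate, then hold the blue bin by its handle under the chute and lift the gate with the bin's rim, so that all four test cartridges slide out into the bin while you hold it. Then set the bin down gently, upright and about in the middle of the light-blue mat, with the four cartridges inside; do not push the other things on the bench around.

Things in the scene. Friction and masses are not known exactly. Their poses are not given: they have to be found in the camera images.
- chute: Cartridge dispenser fixed to the bench: white housing, aluminium channel (32 mm wide inside, slippery) sloping down at 32 degrees to its lip. Origin on the bench straight below the lip's middle; +x points level and uphill (away from the robot), +y left seen from the robot, z up. The housing starts at x = +55 mm and is 90 mm wide; the space below the lip is free.
- chute_lip (a point): Middle of the channel's lip, 160 mm above the bench. The cartridges slide over it and fall within about 60 mm in front of it (towards chute -x). A good place for the bin: level, turned like the dispenser, its centre 38 mm in front of the lip; raised there it touches only the gate's ears.
- gate (a joint): Orange gate frame at the lip, sliding straight up: 0 = closed (falls shut by its weight, 120 g), 0.040 m = fully up. Cartridges pass from about 0.020; at 0.030 to 0.038 all run out in about a second. Lifted from below by its two ears. It cannot rise while the clip lies over its top bar (112 mm wide, 5 mm thick, top 196 mm above the bench).
- gate_ears (a point): Midway between the gate's two ears, at their undersides: 108 mm above the bench when closed, rising with the gate, 26 mm in front of the lip. The ears are flat orange tabs 28 to 58 mm to each side of this point (chute y) and reach 24 mm either way in chute x. The rims of the bin's two long side walls push up on them.
- clip (a joint): Steel spring clip: a flat blade 10 mm wide on a pivot screw with vertical axis. 0 = blade straight towards chute -x, across the gate's top bar (locked); grows as the knob swings to the dispenser's left (chute +y), clockwise seen from above; stop at 1.5 rad. Clear of the gate from 0.65 rad. Friction keeps it where it is left; about 0.6 N at the knob moves it.
- clip_knob (a point): Centre of the top of the clip's red knob, an upright round post 12 mm in diameter and 32 mm tall on the blade, 70 mm from the pivot; its top is 231 mm above the bench.
- clip_pivot (a point): Pivot screw of the clip, at the blade's level (196 mm above the bench), 35 mm uphill and 36 mm to the left (+y) of the lip's middle.
- bin: Blue open rectangular catch bin, 104 mm (its x) by 84 mm (its y), 60 mm high, walls and floor 4 mm, about 140 g. Origin at the centre of its underside, z up. Its handle stands off the middle of the -x wall.
- bin_grip (a point): Grasp point in the bin's yellow handle block, an upright block 30 mm long (bin x), 14 mm thick (bin y: pinch it across this), from 30 to 85 mm above the bin's underside. The point is 102 mm from the bin's centre towards bin -x and 65 mm above its underside.
- mat: Light-blue mat fixed to the bench, 160 mm (x) by 140 mm (y), 3 mm thick. Origin at the centre of its underside.
- cartridge1: White test cartridge with a green window, 28 x 22 x 14 mm, 15 g, one of four lying one behind another in the channel behind the gate. Origin at the centre of its underside.
- cartridge2: White test cartridge with a green window, 28 x 22 x 14 mm, 15 g, one of four lying one behind another in the channel behind the gate. Origin at the centre of its underside.
- cartridge3: White test cartridge with a green window, 28 x 22 x 14 mm, 15 g, one of four lying one behind another in the channel behind the gate. Origin at the centre of its underside.
- cartridge4: White test cartridge with a green window, 28 x 22 x 14 mm, 15 g, one of four lying one behind another in the channel behind the gate. Origin at the centre of its underside.
- petri: Bystander: flat closed petri dish, 60 mm across, 18 mm high, loose. Origin at the centre of its underside.
- tube_rack: Bystander: orange rack of capped tubes, 100 x 60 x 61 mm, loose. Origin at the centre of its underside.
- tip_box: Bystander: clear tip box with green lid, 120 x 85 x 59 mm, loose. Origin at the centre of its underside.
- jar: Bystander: jar, 56 mm across, 75 mm high, loose. Origin at the centre of its underside.
- reagent: Bystander: bottle with blue cap, 52 mm across, 120 mm high, loose. Origin at the centre of its underside.
Things that resemble listed ones, but are neither listed nor needed, are in the scene too. There is more than one size of the bin; the one meant has the size given above.

How it is judged:
By the outcome, as a careful person would: the job done as asked, in the order asked, and still so for the second after the job is handed in, with the robot touching nothing.
It also fails if it takes over 64 s, if anything falls off the work surface, if the arm or the gripper's body presses on something with over 40 N, if the wrist force passes 120 N, or if a joint passes its speed limit or range.

ROBOT

A 7-joint arm with a two-finger parallel gripper is mounted at the origin on the work surface. World frame = base frame: x ahead of the robot, y to its left, z up, the work surface at z = 0. Lengths are in mm, angles in rad, forces in N, time in s.
With the tool pointing down it reaches from about 400 to 875 mm from the base axis. Payload 4.4 kg.
Tool frame: the origin (TCP) lies at the very end of the fingers, on their centre line; the grasp point (between the pads) lies 19 mm behind it; z points along the fingers, y is the direction in which the jaws open and shut (so a half turn about z gives the same grasp; the last joint's range is limited). The gripper opens to 85 mm and grips with 20 to 120 N. Pads are 22 mm wide; open, the fingers measure 114 mm over their backs; the gripper's body (76 mm by 85 mm) begins 54 mm behind the grasp point. The pads swing forward as they close: fully open they stand 13 mm farther back than shut.
Start: joints at [-0.066, 0.628, 0.038, 1.517, -0.027, 0.996, -0.02], TCP at [650.014, 0.027, 231.313] pointing down, gripper open.
Joint ranges: [-3.06, 3.06], [-0.37, 2.12], [-1.25, 1.32], [0.18, 2.47], [-1.1, 4.24], [0.23, 1.98], [-2.94, 2.94]. Speed limits (rad/s): [2.57, 2.57, 3.14, 3.14, 3.14, 3.14, 3.14].

INTERFACE

Orientations are given as [roll, pitch, yaw] about the fixed x, y, z axes, in that order (R = Rz(yaw) Ry(pitch) Rx(roll)).
In Python, from cell import ctrl gives the robot as it stands.
- The arm moves only by the shell command python3 -m crank 'ROWS' [OPENING]. ROWS is JSON, a list that holds one entry, the list of rows, each a list of 6 numbers: the shift along the tool's x, y, z in units of 30 mm (1.0 is 30 mm), then the turn, a rotation vector about the tool's x, y, z in units of 6 degrees (1.0 is 6 degrees). In form: [[[tx, ty, tz, rx, ry, rz], ...]]. A call has 1 to 12 rows; each row shifts and turns the pose as measured when the row begins, along the tool's axes as they then stand; what a row does not reach is not made up. A row lasts 1/12 s, in which the tool goes at most 41.7 mm and 7.16 degrees, less where a joint would pass 70% of its speed; a pose out of reach is approached as far as the arm can. A call is refused whole if a number of a shift passes 1 or a number of a turn 1, either way. A call with a gripper value outside its range is refused whole. OPENING is the gripper command: -1 is fully open, 1 is shut, values between are in proportion, set as the call begins (- or left out, the last holds). The fingers move at their own pace and stop on an object; the grip force is fixed at half the most. Time passes only in rows, so rows that do not move let the fingers close. It gives the time, the measured TCP pose, the force and the opening at its end, in the units of the state.
- ctrl.read_state(): the state, without advancing time (a new reading comes with each control period).
- ctrl.get_image(name): name is "scene" or "side" or "wrist"; returns a dict with "color" (420x560x3 uint8, red, green, blue), "depth" (420x560 float32, mm along the optical axis (not along the pixel's ray), 0 where there is no reading), "camera_matrix" (3x3 intrinsics, pixels), "R" (3x3) and "t" (3): a world point X has camera coordinates R X + t. Camera axes: x right, y down, z forward; pixel columns grow to the right and rows downward; lengths in mm; the calibration is good to about 2 mm. A picture is of the moment at which its call begins.
- ctrl.finish_job(): hands the job in, once; it reports no verdict.
Trained networks look in a picture, given as the dict that the camera call returned (one of the last four; its "shot" number tells which), for a name from the list of things; names that differ only in an ending like _2 or _b are one class to them, and where a whole thing is asked for, a point or a joint stands for the part that bears it (a point fixed in the world has none). Each returns a list of dicts, best first, with "conf" (0 to 1); they miss things now and then, are a little off and sometimes report something else, mostly with a low value. They report only what shows in the picture. A call takes as long as a camera call. They do not tell look-alikes from the thing itself.
- ctrl.search_frame(query, picture): "extent" ([centre column, centre row, width, height] in pixels, round what is visible of it).
The state is a dict: "clock": time; "qpos": joint angles; "qd": joint speeds; "tau": joint torques, N m; "eef_pos": TCP position; "tool_rot": TCP orientation; "force": force on the tool from outside, world axes, zero at the start; "torque": the same for the moment, N m; "width": finger opening in mm.
Only numpy, scipy, OpenCV 4.12 (cv2) and the standard library are available. Lean on these libraries where they do the work, as an engineer would, in place of code of your own. Each camera call takes 0.05 s, during which the arm holds its last target. There are 200 camera calls.

## Working session

There is one attempt and no reset: what is moved stays moved. The work goes in short steps, Python scripts to look and compute and a shell command to move; the robot and the scene stay as the last step left them, time stands still between calls to the robot, and variables do not carry over. Pictures are saved under pics/ and viewed, about 8 in all and at most 12, crops included, and the job is handed in when it is done.

```bash
ls; mkdir -p pics; cat > h.py <<'E'
import numpy as np, cv2
from cell import ctrl
def shot(n,f=None):
    p=ctrl.get_image(n)
    if f: cv2.imwrite('pics/'+f,p['color'][:,:,::-1])
    return p
def w(p,u,v,d=None):
    K,R,t=map(np.array,(p['camera_matrix'],p['R'],p['t']))
    if d is None:
        a=p['depth'][int(v)-1:int(v)+2,int(u)-1:int(u)+2]; a=a[a>0]; d=np.median(a) if len(a) else np.nan
    c=np.linalg.inv(K)@[u,v,1]*d
    return R.T@(c-t)
def atz(p,u,v,z):
    K,R,t=map(np.array,(p['camera_matrix'],p['R'],p['t']))
    o=-R.T@t; r=R.T@(np.linalg.inv(K)@[u,v,1]); return o+r*(z-o[2])/r[2]
def pix(p,X):
    K,R,t=map(np.array,(p['camera_matrix'],p['R'],p['t'])); c=K@(R@np.array(X,float)+t); return c[:2]/c[2]
E
python3 - <<'E'
from h import *
np.set_printoptions(precision=1,suppress=True)
P={n:shot(n,n+'0.png') for n in('scene','side')}
cv2.imwrite('pics/both.png',np.hstack([cv2.resize(P[n]['color'][:,:,::-1],(560,420)) for n in P])) 
for n in P:
  p=P[n]; print(n,'cam',-np.array(p['R']).T@p['t'])
  for q in('chute','gate','clip_knob','clip','bin','bin_grip','mat','petri','tube_rack','tip_box','jar','reagent'):
    for r in ctrl.search_frame(q,p)[:3]:
      e=r['extent']; print(q,round(r['conf'],2),np.array(e),w(p,e[0],e[1]))
s=ctrl.read_state();print(s['eef_pos'],s['tool_rot'],s['clock'],s['width'])
E
```

```text
pics
scene cam [1269.7  144.  1067.8]
chute 0.59 [256.4 264.5  60.   97.7] [764.7 -23.1 170.6]
gate 0.63 [267.5 233.9  46.4  28.8] [684.4  -9.3 207.4]
clip_knob 0.67 [279.4 230.3  19.2  26.6] [660.5  19.4 199.8]
clip 0.58 [277.9 227.4  21.   23.1] [509.8 -16.7   0.9]
bin 0.94 [384.7 205.4  36.   24.2] [337.1 342.4   3.2]
bin 0.81 [366.5 248.5  26.7  60.6] [540.8 288.8   8.8]
bin_grip 0.71 [267.4 235.1  39.9  26.9] [682.4 -10.2 198.5]
bin_grip 0.63 [365.3 248.9  30.   58.9] [542.9 285.1   8.3]
bin_grip 0.6 [385.8 203.7  39.2  22.7] [330.  345.7   5.3]
mat 0.97 [196.8 241.4  43.   44.9] [ 624.2 -272.8    3.6]
petri 0.62 [286.8 205.6  16.3  15. ] [421.5  -2.5  18.4]
tube_rack 0.73 [428.9 272.4  28.7  37.5] [615.2 474.9  46.2]
tube_rack 0.58 [281.6 229.9  20.5  28.1] [656.6  25.  198. ]
tip_box 0.7 [133.4 227.1  41.2  42.9] [ 647.3 -474.1   61. ]
jar 0.89 [429.2 228.7  24.4  22.4] [459.2 476.5  62.1]
jar 0.21 [286.1 205.5  21.   16.4] [421.7  -5.   18.6]
reagent 0.78 [155.9 181.7  18.9  32.6] [ 454.6 -472.1   77.2]
side cam [-200.8  894.   841.2]
chute 0.63 [244.7 194.7  66.7  86. ] [631
[... 546 characters left out ...]
rip 0.91 [200.4 288.1  63.9  47.9] [604.7 257.8   2. ]
bin_grip 0.63 [250.4 344.   27.9  44.3] [357.8 321.7   2.5]
bin_grip 0.57 [242.8 195.   65.3  86.2] [678.9  -3.5 161.9]
mat 0.66 [309.1 215.2  53.1  27.9] [ 603.2 -254.3    1.1]
petri 0.65 [309.1 269.2  18.3  18.7] [410.7  11.   15.4]
tube_rack 0.69 [135.9 328.9  44.1  46. ] [560.3 494.1  56.1]
tip_box 0.84 [340.3 183.1  37.2  31.7] [ 597.4 -440.6   56. ]
jar 0.8 [176.  360.4  26.   42.9] [412.5 496.5  58.8]
jar 0.22 [311.8 270.8  19.2  20.8] [400.9  11.3  14.7]
reagent 0.91 [387.3 194.4  15.8  37.9] [ 415.9 -461.9   61. ]
reagent 0.65 [175.3 358.7  28.4  37.2] [411.4 498.3  66.4]
[650.    0.1 231.3] [-3.1 -0.   1.6] 1.3 85.2426032112354
```

View pics/scene0.png

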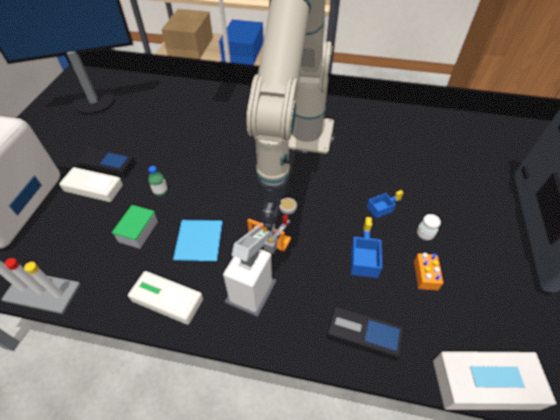

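View pics/side0.png

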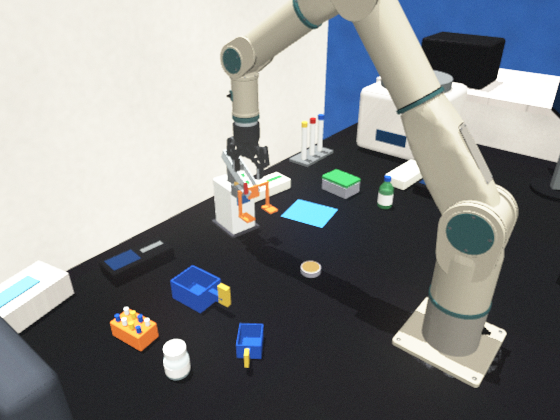

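The scene picture shows two blue bins, at (367,257) large and (381,205) small. The gate, clip and knob are at about (270,233), the mat at (198,240). The side view shows the same bins at (197,290) and (250,342). Next: measure sizes, with the wrist view for the clip.

```bash
python3 - <<'E'
from h import *
np.set_printoptions(precision=1,suppress=True)
def cloud(p,m):
    v,u=np.nonzero(m&(p['depth']>0)); d=p['depth'][v,u]; K=np.array(p['camera_matrix']);
    c=np.stack([u,v,np.ones(len(u))],0); c=np.linalg.inv(K)@c*d
    return (np.array(p['R']).T@(c-np.array(p['t'])[:,None])).T
def col(p,kind):
    h=cv2.cvtColor(p['color'],cv2.COLOR_RGB2HSV).astype(int); H,S,V=h[...,0],h[...,1],h[...,2]
    return {'blue':(H>100)&(H<128)&(S>140)&(V>40),'yellow':(H>20)&(H<33)&(S>140)&(V>90),'orange':(H>6)&(H<19)&(S>150)&(V>80),
     'red':((H<5)|(H>174))&(S>150)&(V>70),'mat':(H>92)&(H<108)&(S>90)&(V>130)}[kind]
def box(n,k,X,ok):
    X=X[ok]; 
    if len(X)<4: print(n,k,len(X)); return
    print(n,k,len(X),'min',np.percentile(X,2,0),'max',np.percentile(X,98,0),'rect',[np.round(a,2) for a in cv2.minAreaRect(X[:,:2].astype(np.float32))])
for n in('scene','side'):
    p=shot(n)
    B=cloud(p,col(p,'blue')); Y=cloud(p,col(p,'yellow')); O=cloud(p,col(p,'orange')); Rd=cloud(p,col(p,'red')); M=cloud(p,col(p,'mat'))
    box(n,'big rim',B,(abs(B[:,0]-580)<120)&(abs(B[:,1]-280)<90)&(B[:,2]>50)&(B[:,2]<75))
    box(n,'big all',B,(abs(B[:,0]-580)<120)&(abs(B[:,1]-280)<90)&(B[:,2]>5)&(B[:,2]<75))
    box(n,'big handle',Y,(abs(Y[:,0]-500)<120)&(abs(Y[:,1]-280)<60)&(Y[:,2]>15))
    box(n,'small rim',B,(abs(B[:,0]-370)<100)&(abs(B[:,1]-345)<60)&(B[:,2]>25)&(B[:,2]<75))
    box(n,'gate',O,(abs(O[:,0]-680)<100)&(abs(O[:,1])<90)&(O[:,2]>90))
    box(n,'gate top',O,(abs(O[:,0]-680)<100)&(abs(O[:,1])<90)&(O[:,2]>185))
    box(n,'ears',O,(abs(O[:,0]-680)<100)&(abs(O[:,1])<90)&(O[:,2]>90)&(O[:,2]<125))
    box(n,'knob',Rd,(abs(Rd[:,0]-670)<60)&(abs(Rd[:,1])<90)&(Rd[:,2]>180))
    box(n,'mat',M,(abs(M[:,0]-620)<120)&(abs(M[:,1]+250)<120)&(abs(M[:,2])<12))
p=shot('wrist','wrist0.png'); print(ctrl.search_frame('clip_knob',p),ctrl.search_frame('gate',p))
R0=cloud(p,col(p,'red'));box('wrist','knob',R0,R0[:,2]>180)
O=cloud(p,col(p,'orange'));box('wrist','gatetop',O,(O[:,2]>185)&(O[:,2]<205));box('wrist','ears',O,(O[:,2]>95)&(O[:,2]<125))
E
```

```text
scene big rim 292 min [510.1 239.   50.2] max [642.7 325.2  64.5] rect [array([574.1, 282.2]), array([138.5,  85.2]), np.float64(3.3)]
scene big all 970 min [517.1 239.4   5.2] max [642.7 324.9  63. ] rect [array([570.3, 289.6]), array([144.7, 101.1]), np.float64(3.82)]
scene big handle 74 min [474.2 268.2  52.4] max [503.6 283.9  89.2] rect [array([487.7, 276.4]), array([31.7, 15.1]), np.float64(3.77)]
scene small rim 203 min [314.5 287.2  25.3] max [397.  366.5  44.4] rect [array([350. , 330.2]), array([60.5, 94. ]), np.float64(36.17)]
scene gate 227 min [620.1 -78.2 110.4] max [710.2  38.5 273.7] rect [array([663.3, -26.3]), array([115.6, 113.8]), np.float64(77.71)]
scene gate top 66 min [638.7 -77.6 185.1] max [723.5  30.  298.7] rect [array([660.4, -17.3]), array([110.8,  72.6]), np.float64(38.84)]
scene ears 89 min [617.9   8.8 109.4] max [666.1  39.8 119.2] rect [array([632.6, -19.1]), array([115.5,  48.7]), np.float64(78.77)]
scene knob 32 min [628.9  23.8 205.9] max [640.1  33.1 234. ] rect [array([633.9,  28.7]), array([12.8,  8.8]), np.float64(11.08)]
scene mat 1769 min [ 
[... 1202 characters left out ...]
975 min [ 534.2 -346.8   -3.2] max [ 695.9 -195.1    5.2] rect [array([ 617.4, -275.1]), array([167.2, 163.3]), np.float64(9.98)]
[{'extent': [299.7, 215.5, 141.0, 72.2], 'conf': 0.73}] [{'extent': [266.9, 249.1, 85.5, 187.2], 'conf': 0.63}, {'extent': [392.1, 282.3, 335.9, 255.8], 'conf': 0.32}]
wrist knob 766 min [629.2  26.2 202.9] max [640.   37.3 233. ] rect [array([634.4,  31.4]), array([12.2, 11.8]), np.float64(38.23)]
wrist gatetop 551 min [639.1 -68.5 185.7] max [666.4  33.2 197.6] rect [array([652.7, -17.8]), array([ 32.9, 111.2]), np.float64(2.01)]
wrist ears 1766 min [609.3 -72.9 109.6] max [661.6  36.1 117.3] rect [array([631.5, -17.1]), array([116.8,  47.9]), np.float64(76.94)]
```

View pics/wrist0.png

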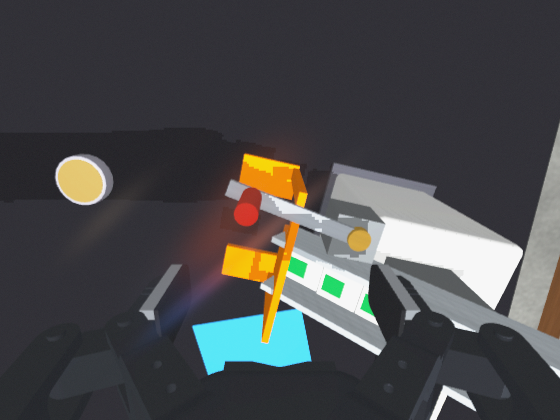

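The wrist view shows the knob at (247,212), the pivot screw at (360,240), the blade across the orange bar, and the cartridges behind the gate. What could be taken for the bin: big one at scene (367,257), rim about 86 mm wide with its handle 102 mm out, and small one at (381,205), about 58 mm wide. I take the big one. First the clip, with closed fingers.

```bash
python3 -m crank '[[[0.17,-0.62,0,0,0,0],[0.17,-0.62,0,0,0,0],[0,0,0,0,0,1],[0,0,0,0,0,1],[0,0,0,0,0,1],[0,0,0,0,0,1],[0,0,0,0,0,1],[0,0,0,0,0,1],[0,0,0,0,0,1],[0,0,0,0,0,0.5]]]' 1
python3 - <<'E'
from h import *
np.set_printoptions(precision=1,suppress=True)
p=shot('wrist','wrist1.png'); h=cv2.cvtColor(p['color'],cv2.COLOR_RGB2HSV)
print(ctrl.read_state()['tool_rot'])
for v,u in [(200,200)]: pass
h=h.astype(int); m=(((h[...,0]<5)|(h[...,0]>174))&(h[...,1]>150)&(h[...,2]>70))
v,u=np.nonzero(m); print('red px',u.mean(),v.mean(),len(u))
X=np.array([w(p,a,b) for a,b in zip(u,v)]); X=X[X[:,2]>226]; print('knob top',X.mean(0),len(X))
for q in('clip','clip_pivot','chute_lip','gate_ears','clip_knob'):
  try:
    for r in ctrl.search_frame(q,p)[:2]: print(q,r)
  except Exception as e: print(q,e)
m=(abs(h[...,0]-20)<6)&(h[...,1]>120)
X=[];U=[]
for b,a in zip(*np.nonzero(m)):
    x=w(p,a,b)
    if 192<x[2]<215 and x[0]>680: X.append(x);U.append((a,b))
if X: print('pivot',np.mean(X,0),np.mean(U,0),len(X))
E
```

```text
clock: 2.38
eef_pos: [611.0, 10.7, 231.7]
tool_rot: [-3.141, -0.002, 0.747]
force: [-0.2, 1.0, 0.6]
width: -0.2
[-3.1 -0.   0.7]
red px 282.95086321381143 207.76626826029215 753
knob top [634.8  31.7 231.5] 519
clip {'extent': [335.8, 180.2, 155.1, 93.5], 'conf': 0.79}
clip_pivot {'extent': [409.2, 149.3, 301.6, 294.8], 'conf': 0.65}
clip_pivot {'extent': [187.8, 288.4, 46.4, 39.2], 'conf': 0.28}
chute_lip {'extent': [407.4, 153.1, 303.1, 295.5], 'conf': 0.71}
gate_ears {'extent': [334.5, 216.9, 148.7, 155.0], 'conf': 0.73}
clip_knob {'extent': [336.4, 179.1, 149.3, 95.2], 'conf': 0.88}
pivot [698.9   4.9 202.8] [397.3 146.9] 537
```

View pics/wrist1.png

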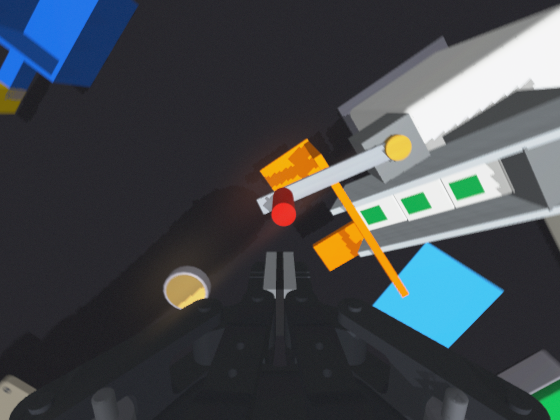

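```bash
python3 -m crank '[[[0,0,0.35,0,0,0],[0,0,0.35,0,0,0],[0,0,0,0,0,0],[0.26,-0.03,0,0,0,0],[0.26,-0.03,0,0,0,0],[0.26,-0.03,0,0,0,0],[0.26,-0.03,0,0,0,0],[0.26,-0.03,0,0,0,0],[0.26,-0.03,0,0,0,0]]]' 1
python3 -m crank '[[[0.25,0.07,0,0,0,0],[0.25,0.07,0,0,0,0],[0.25,0.07,0,0,0,0],[0.25,0.07,0,0,0,0],[0.25,0.07,0,0,0,0],[0.1,0,0,0,0,0],[-0.5,0,0,0,0,0],[-0.5,0,-0.5,0,0,0],[0,0,-1,0,0,0],[0,0,-1,0,0,0]]]' 1
python3 - <<'E'
from h import *
np.set_printoptions(precision=1,suppress=True)
for n in('scene','side','wrist'):
  p=shot(n,n+'2.png'); h=cv2.cvtColor(p['color'],cv2.COLOR_RGB2HSV).astype(int); m=(((h[...,0]<5)|(h[...,0]>174))&(h[...,1]>150)&(h[...,2]>70))
  X=np.array([w(p,a,b) for b,a in zip(*np.nonzero(m))]).reshape(-1,3); X=X[(X[:,2]>200)&(X[:,2]<240)]
  if len(X):
    k=X.mean(0); print(n,k,len(X),'theta',np.pi-np.radians(13)-np.arctan2(k[1]-4.9,k[0]-698.9))
E
```

```text
clock: 3.43
eef_pos: [642.1, 48.6, 207.3]
tool_rot: [-3.138, 0.002, 0.754]
force: [0.1, -0.6, -1.2]
width: 0.4
clock: 4.27
eef_pos: [661.0, 52.7, 276.6]
tool_rot: [-3.135, 0.009, 0.759]
force: [0.4, 0.2, 1.1]
width: -0.2
scene [706.1  72.7 224.4] 30 theta 1.4503749180595569
side [699.8  77.4 216.8] 27 theta 1.3566503192499293
wrist [705.3  76.  227.6] 368 theta 1.433064616288283
```

```bash
python3 -m crank '[[[0.1,-0.94,0,0,0,0],[0.1,-0.94,0,0,0,0],[0.1,-0.94,0,0,0,0],[0.1,-0.94,0,0,0,0],[0.1,-0.94,0,0,0,0],[0.1,-0.94,0,0,0,0],[0.1,-0.94,0,0,0,0],[0.1,-0.94,0,0,0,0],[0.1,-0.94,0,0,0,0],[0.1,-0.94,0,0,0,0]]]' -1
python3 -m crank '[[[0,0,0.2,0,0,1],[0,0,0.2,0,0,1],[0,0,0.2,0,0,1],[0,0,0.2,0,0,1],[0,0,0.2,0,0,1],[0,0,0.2,0,0,1],[0,0,0.2,0,0,0.7],[0,0,0,0,0,0]]]' -1
cat >> h.py <<'E'
def hsv(p): return cv2.cvtColor(p['color'],cv2.COLOR_RGB2HSV).astype(int)
def cloud(p,m):
    v,u=np.nonzero(m&(p['depth']>0)); d=p['depth'][v,u]; c=np.linalg.inv(np.array(p['camera_matrix']))@(np.stack([u,v,np.ones(len(u))])*d)
    return (np.array(p['R']).T@(c-np.array(p['t'])[:,None])).T
E
python3 - <<'E'
from h import *
np.set_printoptions(precision=1,suppress=True)
p=shot('wrist','wrist3.png'); h=hsv(p);H,S,V=h[...,0],h[...,1],h[...,2]
Y=cloud(p,(H>18)&(H<34)&(S>130)&(V>80)); B=cloud(p,(H>100)&(H<128)&(S>120)&(V>30))
T=Y[(Y[:,2]>80)&(Y[:,2]<92)]; 
for n,X in(('handle',Y[(Y[:,2]>20)]),('handletop',T),('rim',B[(B[:,2]>57)&(B[:,2]<66)])):
  if len(X)>5: print(n,len(X),X.min(0),X.max(0),[np.round(a,1) for a in cv2.minAreaRect(X[:,:2].astype(np.float32))],X.mean(0))
F=B[(B[:,2]<9)];print('floor z',np.median(F[:,2]) if len(F) else None)
E
```

```text
clock: 5.25
eef_pos: [486.2, 281.2, 269.3]
tool_rot: [-3.141, 0.013, 0.746]
force: [1.0, 0.8, 0.8]
width: 85.5
clock: 5.92
eef_pos: [474.2, 293.6, 217.8]
tool_rot: [3.135, 0.023, 0.03]
force: [-0.8, -0.5, -0.0]
width: 85.7
handle 5835 [306.2 271.9  21.2] [636.3 513.5  87.5] [array([502. , 377.4]), array([346.4, 188.9]), np.float64(24.9)] [567.1 449.8  51.1]
handletop 525 [471.9 271.9  80.2] [502.6 287.   87.5] [array([487.3, 279.6]), array([30.3, 13.8]), np.float64(3.3)] [487.9 279.5  85.4]
rim 1772 [535.  241.1  57. ] [638.9 504.5  63.7] [array([584. , 372.6]), array([101.6, 260.4]), np.float64(2.0)] [579.2 331.3  60.5]
floor z 4.130476672932216
```

View pics/wrist3.png

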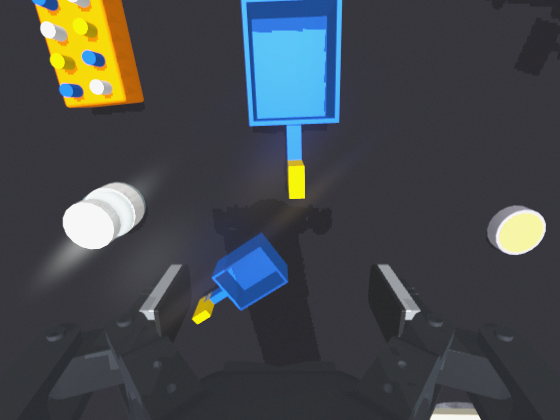

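Handle top measured at (487,280,85), as the text says it should be; the big bin lies in the crop at (292,60) with its handle at (296,180), and the small bin is at (250,270), apart from it. Descending.

```bash
python3 -m crank '[[[0.22,0.24,0,0.06,0.22,-0.27],[0.22,0.24,0.2,0,0,0],[0,0,0.8,0,0,0],[0,0,0.9,0,0,0],[0,0,0.9,0,0,0],[0,0,0.9,0,0,0],[0,0,0,0,0,0]]]' -1
```

```text
clock: 6.55
eef_pos: [493.6, 280.5, 104.0]
tool_rot: [-3.137, -0.007, 0.073]
force: [-1.3, -0.3, -0.3]
width: 85.2
```

```bash
python3 -m crank '[[[-0.2,0.03,0.3,0,-0.07,0.14],[0,0,0.7,0,0,0],[0,0,0.7,0,0,0],[0,0,0.22,0,0,0],[0,0,0,0,0,0]]]' -1
python3 -m crank '[[[0,0,0,0,0,0],[0,0,0,0,0,0],[0,0,0,0,0,0],[0,0,0,0,0,0],[0,0,0,0,0,0],[0,0,0,0,0,0],[0,0,0,0,0,0],[0,0,0,0,0,0]]]' 1
```

```text
clock: 6.97
eef_pos: [490.5, 279.4, 47.0]
tool_rot: [-3.134, -0.002, 0.055]
force: [-0.5, -0.0, 0.4]
width: 85.9
clock: 7.63
eef_pos: [493.4, 280.6, 53.3]
tool_rot: [-3.13, -0.008, 0.054]
force: [-0.3, 0.4, -1.6]
width: 13.2
```

```bash
python3 -m crank '[[[0,0,-0.3,0,0,0],[0,0,-0.5,0,0,0],[0,0,-0.5,0,0,0],[0,0,0,0,0,0]]]' 1
cat > binm.py <<'E'
from h import *
import sys
np.set_printoptions(precision=3,suppress=True)
p=shot('wrist',sys.argv[1]); s=ctrl.read_state()
print(s['eef_pos'],s['tool_rot'],s['force'],s['clock'],s['width'])
h=hsv(p);H,S,V=h[...,0],h[...,1],h[...,2]
B=cloud(p,(H>100)&(H<128)&(S>120)&(V>30)); e=np.array(s['eef_pos'])
z0=e[2]+7
X=B[(abs(B[:,2]-z0)<7)&(np.hypot(*(B[:,:2]-e[:2]).T)<190)&(np.hypot(*(B[:,:2]-e[:2]).T)>35)]
A=np.c_[X[:,:2],np.ones(len(X))]; c,*_=np.linalg.lstsq(A,X[:,2],rcond=None)
print('rim n',len(X),'z med',np.median(X[:,2]),'slopes',c[:2])
r=cv2.minAreaRect(X[:,:2].astype(np.float32)); print(r)
E
python3 binm.py wrist4.png
```

```text
clock: 7.97
eef_pos: [491.5, 279.7, 93.3]
tool_rot: [-3.132, -0.004, 0.055]
force: [0.9, 0.4, -1.8]
width: 13.1
[490.836 279.647  92.259] [-3.132 -0.003  0.055] [ 0.44  -0.474 -1.767] 8.0167 13.207488427751764
rim n 2874 z med 97.13380558679131 slopes [-0.011  0.005]
((568.476806640625, 285.466552734375), (87.5331039428711, 84.66397094726562), 2.8844780921936035)
```

View pics/wrist4.png

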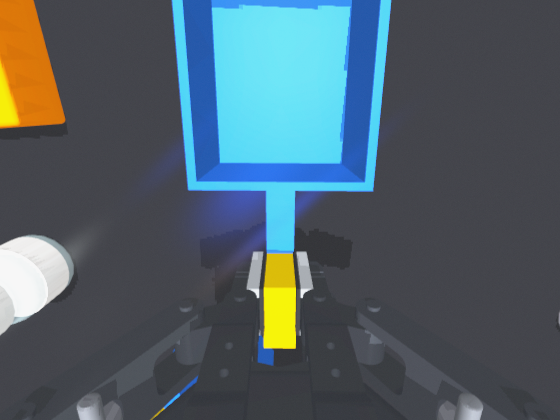

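The bin hangs level in the gripper: rear wall at row 187, handle between the pads at (280,300), bystanders clear. Measuring the bin offset from the tool.

```bash
cat > off.py <<'E'
from h import *
np.set_printoptions(precision=2,suppress=True)
def off():
    p=shot('wrist'); s=ctrl.read_state(); e=np.array(s['eef_pos']); ya=s['tool_rot'][2]
    h=hsv(p);H,S,V=h[...,0],h[...,1],h[...,2]
    B=cloud(p,(H>100)&(H<128)&(S>120)&(V>30))-e
    c,sn=np.cos(ya),np.sin(ya); L=np.c_[B[:,0]*c+B[:,1]*sn,-B[:,0]*sn+B[:,1]*c,B[:,2]]  # x fwd, y left, z up
    X=L[(abs(L[:,2]-5)<4)&(abs(L[:,1])<60)&(L[:,0]>20)&(L[:,0]<150)]
    W=X[(abs(X[:,1])>15)]; lo=np.percentile(W[:,0],.5)
    sd=W[W[:,0]>lo+12]
    l=sd[sd[:,1]>0];r=sd[sd[:,1]<0]
    print('tcp',e,np.array(s['tool_rot']),'clock',s['clock'],'F',np.array(s['force']),'w',s['width'])
    print('rear x',lo,'-> bin centre fwd',lo+52,'sides',l[:,1].max(),r[:,1].min(),'mid',(l[:,1].max()+r[:,1].min())/2,'rim z',np.median(X[:,2]),
     'yaw rel',np.polyfit(l[:,0],l[:,1],1)[0],np.polyfit(r[:,0],r[:,1],1)[0],'z slope fwd',np.polyfit(sd[:,0],sd[:,2],1)[0],'roll l-r',np.median(l[:,2])-np.median(r[:,2]))
    yc=np.array([e[0]+(lo+52)*c,e[1]+(lo+52)*sn]);print('bin centre (mid ignored)',yc)
if __name__=='__main__': off()
E
python3 off.py
```

```text
tcp [490.16 279.4   91.28] [-3.13 -0.    0.05] clock 8.0667 F [-0.57  0.07 -1.29] w 13.023679212108624
rear x 44.45588112119095 -> bin centre fwd 96.45588112119094 sides 44.25064648515584 -40.812988139726116 mid 1.7188291727148624 rim z 5.151570872707097 yaw rel -0.005150551818596911 -0.003512149694373782 z slope fwd -0.009154890868910854 roll l-r 0.29945870508571204
bin centre (mid ignored) [586.47 284.7 ]
```

```bash
python3 -m crank '[[[0,0.4,0.1,0,0,0],[0,0.7,0.1,0,0,0],[0,0.7,0.1,0,0,0],[0,0.7,0,0,0,0],[0,0.7,0,0,0,0],[0,0.7,0,0,0,0],[0,0.7,0,0,0,0],[0,0.7,0,0,0,0],[0,0.7,0,0,0,0],[0,0.6,0,0,0,0],[0,0.4,0,0,0,0],[0,0,0,0,0,0]]]' 1
python3 -m crank '[[[0,0,0,0,0,0.5],[0,0,0,0,0,0.8],[0,0,0,0,0,0.8],[0,0,0,0,0,0.5],[0,0,0,0,0,0]]]' 1
python3 off.py
```

```text
clock: 9.07
eef_pos: [492.6, 49.9, 68.5]
tool_rot: [-3.141, 0.018, 0.055]
force: [0.0, -0.6, -0.7]
width: 13.3
clock: 9.48
eef_pos: [488.5, 47.9, 65.0]
tool_rot: [3.135, 0.025, -0.234]
force: [-0.2, 0.1, -2.1]
width: 13.1
tcp [488.34  48.03  64.94] [ 3.14  0.02 -0.23] clock 9.5333 F [-0.17  0.25 -1.31] w 12.991248205408363
rear x 43.36871985853644 -> bin centre fwd 95.36871985853644 sides 43.84174114878833 -41.168012457066595 mid 1.3368643458608673 rim z 3.565258762284536 yaw rel -0.004463852861492872 -0.009127777161941476 z slope fwd -0.016377457333048226 roll l-r -0.27824564363174886
bin centre (mid ignored) [581.17  26.16]
```

```bash
python3 -m crank '[[[0,0.35,0,0.06,0.24,-0.06],[0.3,0.35,0,0,0,0],[0.4,0.37,0,0,0,0],[0.4,0,-0.2,0,0,0],[0.4,0,-0.2,0,0,0],[0,0,0,0,0,0]]]' 1
python3 off.py
```

```text
clock: 10.03
eef_pos: [526.3, 5.1, 75.5]
tool_rot: [3.141, 0.004, -0.213]
force: [1.5, -0.3, -1.8]
width: 13.1
tcp [524.4    5.59  74.88] [ 3.14  0.01 -0.21] clock 10.0833 F [-0.24  0.14 -1.75] w 13.122020107477148
rear x 45.24011538830049 -> bin centre fwd 97.2401153883005 sides 44.058996686527806 -40.60787974278053 mid 1.7255584718736365 rim z 7.210542167827455 yaw rel -0.003528148025153668 -0.006956745736082238 z slope fwd -0.006913996233227595 roll l-r -0.42723937632747777
bin centre (mid ignored) [619.44 -15.  ]
```

```bash
python3 -m crank '[[[0.03,0,-0.25,0,0.05,0.12],[0,0,-0.25,0,0,0],[0,0,-0.1,0,0,0],[0,0,0,0,0,0]]]' 1
python3 off.py; python3 - <<'E'
from h import *
a=shot('side');b=shot('scene')
f=lambda p,x,y:cv2.resize(p['color'][y:y+110,x:x+110,::-1],(390,390),interpolation=cv2.INTER_CUBIC)
cv2.imwrite('pics/pair5.png',np.hstack([f(a,190,150),f(b,215,190)]))
E
```

```text
clock: 10.42
eef_pos: [522.2, 6.1, 93.2]
tool_rot: [3.141, 0.007, -0.225]
force: [0.3, 0.5, -0.9]
width: 12.9
tcp [522.15   6.17  93.03] [ 3.14  0.01 -0.23] clock 10.4667 F [-0.78 -0.57 -1.77] w 12.745492688612888
rear x 43.442399173444606 -> bin centre fwd 95.44239917344461 sides 44.00441720664417 -40.69204931726519 mid 1.6561839446894915 rim z 6.643035982221562 yaw rel -0.002333918621623121 -0.005146575402366972 z slope fwd -0.016527833102981008 roll l-r -0.3273039871664025
bin centre (mid ignored) [615.18 -15.14]
```

View pics/pair5.png

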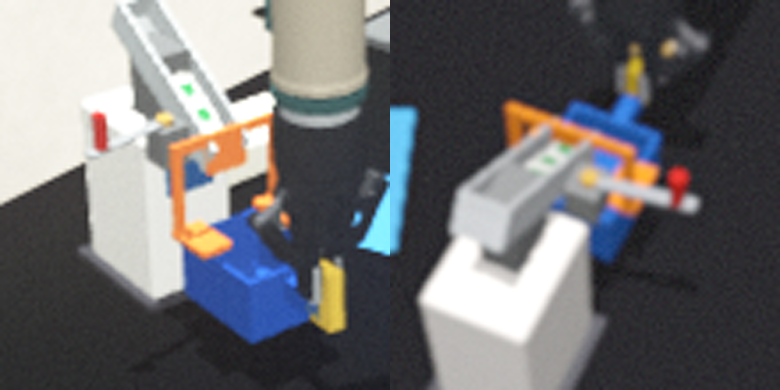

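The pair shows the clip swung off to the left (knob at (100,130) left half), with the bin's side walls under both ears (left ear at (205,240)). Raising.

```bash
python3 -m crank '[[[0.13,0,-0.25,0,0.06,0],[0.03,0,-0.3,0,0,0],[0.03,0,-0.3,0,0,0],[0.03,0,-0.3,0,0,0],[0.02,0,-0.2,0,0,0],[0,0,-0.1,0,0,0],[0,0,0,0,0,0]]]' 1
python3 off.py; python3 - <<'E'
from h import *
p=shot('wrist','wrist6.png');h=hsv(p);O=cloud(p,(abs(h[...,0]-13)<6)&(h[...,1]>150)&(h[...,2]>80))
for n in('side','scene'):
  p=shot(n);h=hsv(p);O=cloud(p,(abs(h[...,0]-13)<6)&(h[...,1]>150)&(h[...,2]>80)); O=O[(abs(O[:,0]-645)<50)&(abs(O[:,1]+15)<75)&(O[:,2]>90)&(O[:,2]<260)]
  print(n,'gate top',np.percentile(O[:,2],[1,50,98]))
E
```

```text
clock: 11.15
eef_pos: [527.5, 5.0, 140.0]
tool_rot: [3.14, 0.006, -0.225]
force: [-0.2, -0.7, -3.2]
width: 13.2
tcp [527.46   5.04 139.68] [ 3.14  0.01 -0.23] clock 11.2 F [-0.18 -0.75 -2.76] w 13.08084257932914
rear x 43.24656626092871 -> bin centre fwd 95.24656626092872 sides 44.29697762026156 -40.473073535308394 mid 1.9119520424765817 rim z 6.6793071978403304 yaw rel -0.004014961468416592 -0.005577107152752041 z slope fwd -0.018353332366170292 roll l-r -0.36748508128022195
bin centre (mid ignored) [620.3  -16.21]
side gate top [146.6877173  210.55548409 232.03689556]
scene gate top [147.29073949 206.00561912 235.02942667]
```

```bash
python3 -m crank '[[[0,0,0.08,0,0,0],[0,0,0,0,0,0],[0,0,0,0,0,0],[0,0,0,0,0,0],[0,0,0,0,0,0],[0,0,0,0,0,0],[0,0,0,0,0,0],[0,0,0,0,0,0]]]' 1
python3 off.py; python3 - <<'E'
from h import *
for n in('side','scene'):
  p=shot(n);h=hsv(p);O=cloud(p,(abs(h[...,0]-13)<6)&(h[...,1]>150)&(h[...,2]>80)); O=O[(abs(O[:,0]-645)<50)&(abs(O[:,1]+15)<75)&(O[:,2]>90)&(O[:,2]<260)]
  print(n,'gate top',np.percentile(O[:,2],[1,50,98]))
p=shot('wrist'); 
a=cv2.resize(p['color'][:,:,::-1],(400,300)); b=shot('scene')['color'][190:300,215:362,::-1]
cv2.imwrite('pics/pair6.png',np.hstack([a,cv2.resize(b,(400,300))]))
E
```

```text
clock: 12.02
eef_pos: [526.6, 5.1, 134.3]
tool_rot: [3.139, 0.01, -0.225]
force: [-0.1, 0.5, -3.6]
width: 12.8
tcp [526.58   5.09 134.35] [ 3.14  0.01 -0.22] clock 12.0667 F [ 0.32 -0.09 -3.95] w 12.979029503280502
rear x 43.260944717487654 -> bin centre fwd 95.26094471748766 sides 44.246043189065276 -40.53255349083342 mid 1.8567448491159269 rim z 6.233528652200903 yaw rel -0.0046503736287891 -0.005409726823840901 z slope fwd -0.012888923206718118 roll l-r -0.4355529786060117
bin centre (mid ignored) [619.45 -16.13]
side gate top [142.18809515 204.49854144 227.53009987]
scene gate top [143.6197356  204.18967107 230.62267361]
```

View pics/pair6.png

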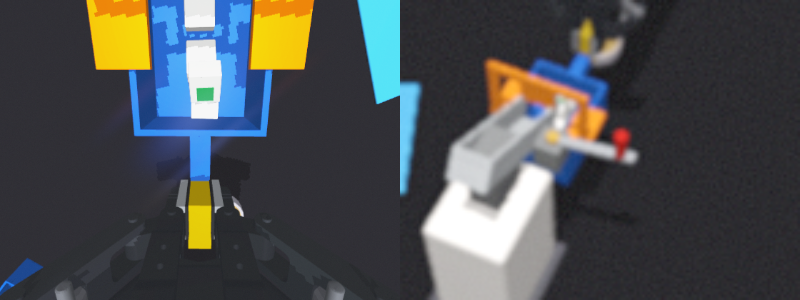

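Cartridges are in the bin (left half (203,95)), and the channel in the right half looks empty. Holding a second more, then lowering.

```bash
python3 -m crank '[[[0,0,-0.05,0,0.06,0],[0,0,-0.03,0,0,0],[0,0,0,0,0,0],[0,0,-0.03,0,0,0],[0,0,0,0,0,0],[0,0,-0.03,0,0,0],[0,0,0,0,0,0],[0,0,-0.03,0,0,0],[0,0,0,0,0,0],[0,0,0,0,0,0]]]' 1
python3 -m crank '[[[0,0,0.2,0,0,0],[0,0,0.3,0,0,0],[0,0,0.3,0,0,0],[0,0,0.3,0,0,0],[0,0,0.3,0,0,0],[0,0,0.2,0,0,0],[0,0,0,0,0,0]]]' 1
python3 -m crank '[[[-0.3,0,0,0,0,0],[-0.6,0,0,0,0,0],[-0.8,0,0,0,0,0],[-0.8,0,0,0,0,0],[-0.5,0,0,0,0,0],[-0.2,0,0,0,0,0],[0,0,0,0,0,0]]]' 1
python3 off.py; python3 - <<'E'
from h import *
p=shot('wrist'); 
a=cv2.resize(p['color'][:,:,::-1],(400,300)); b=shot('scene')['color'][190:300,215:362,::-1]
cv2.imwrite('pics/pair7.png',np.hstack([a,cv2.resize(b,(400,300))]))
E
```

```text
clock: 13.1
eef_pos: [526.4, 5.1, 140.2]
tool_rot: [3.139, 0.003, -0.225]
force: [-0.7, 0.1, -2.9]
width: 13.3
clock: 13.68
eef_pos: [525.7, 4.9, 86.3]
tool_rot: [3.139, 0.004, -0.225]
force: [-0.9, -0.3, -2.0]
width: 13.3
clock: 14.27
eef_pos: [426.9, 26.4, 86.9]
tool_rot: [3.138, 0.002, -0.225]
force: [-0.3, -0.1, -2.1]
width: 13.2
tcp [428.03  26.24  86.92] [ 3.14  0.   -0.23] clock 14.3167 F [-0.41 -0.45 -1.95] w 13.323879690105954
rear x 42.269454631933925 -> bin centre fwd 94.26945463193393 sides 44.10279332495778 -40.62275775251537 mid 1.7400177862212054 rim z 6.522823548186736 yaw rel -0.010805102140227405 -0.0031643288637410944 z slope fwd -0.01886637886321638 roll l-r -0.5233436393542803
bin centre (mid ignored) [519.91   5.15]
```

View pics/pair7.png

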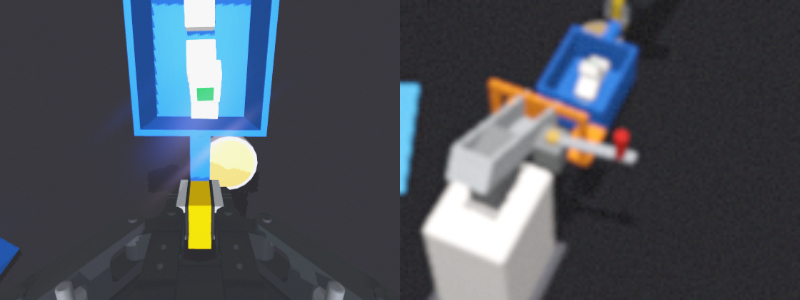

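Channel is empty and the cartridges lie in the bin (left half (203,85)). The bin is clear of the gate, so now to the mat at (615,-271).

```bash
python3 -m crank '[[[0,0.3,-0.2,0,0,0],[0,0.6,-0.2,0,0,0],[0,0.8,-0.1,0,0,0],[0,0.9,0,0,0,0],[0,0.9,0,0,0,0],[0.3,0.9,0,0,0,0],[0.5,0.9,0,0,0,0],[0.6,0.9,0,0,0,0],[0.6,0.9,0,0,0,0],[0.6,0.8,0,0,0,0],[0.6,0.6,0,0,0,0],[0.5,0.3,0,0,0,0]]]' 1
python3 -m crank '[[[0.5,0,0,0,0,-0.5],[0.4,0,0,0,0,-0.6],[0.2,0,0,0,0,-0.6],[0,0,0,0,0,-0.5],[0,0,0,0,0,0]]]' 1
python3 off.py; python3 - <<'E'
from h import *
np.set_printoptions(precision=1,suppress=True)
for n in('scene','side'):
  p=shot(n);h=hsv(p);M=cloud(p,(abs(h[...,0]-100)<8)&(h[...,1]>90)&(h[...,2]>130)); M=M[(abs(M[:,2]-3)<9)&(abs(M[:,0]-615)<110)&(abs(M[:,1]+271)<110)]
  print(n,M.min(0),M.max(0))
E
```

```text
clock: 15.42
eef_pos: [486.9, -282.6, 110.3]
tool_rot: [3.129, -0.017, -0.228]
force: [0.9, 0.0, -2.1]
width: 12.9
clock: 15.83
eef_pos: [522.4, -306.8, 113.5]
tool_rot: [3.11, -0.019, 0.0]
force: [-0.7, 0.1, -2.1]
width: 13.2
tcp [ 522.4  -307.06  113.59] [ 3.11 -0.02 -0.  ] clock 15.8833 F [ 0.43 -0.48 -1.65] w 13.243123593382768
rear x 43.832427087459635 -> bin centre fwd 95.83242708745964 sides 44.640858434555334 -40.15896224088431 mid 2.2409480968355133 rim z 6.725285458737858 yaw rel -0.0040806050296955144 0.004932403898296554 z slope fwd -0.0036829146077986537 roll l-r 0.22602545085715064
bin centre (mid ignored) [ 618.24 -307.26]
scene [ 519.  -341.8   -3.2] [ 708.5 -187.2   10.9]
side [ 522.5 -361.1   -5. ] [ 713.6 -183.9    7.4]
```

```bash
python3 -m crank '[[[0,-0.35,0,0.15,-0.09,0],[-0.05,-0.45,0.2,0.14,-0.09,0],[-0.05,-0.35,0.3,0,0,0],[0,0,0.4,0,0,0],[0,0,0.4,0,0,0],[0,0,0.2,0,0,0],[0,0,0,0,0,0]]]' 1
python3 off.py
```

```text
clock: 16.57
eef_pos: [517.8, -265.5, 63.9]
tool_rot: [-3.136, 0.005, -0.004]
force: [0.2, 0.0, -1.5]
width: 13.0
tcp [ 517.79 -265.54   64.22] [-3.14  0.01 -0.  ] clock 16.6167 F [-0.54  0.9  -2.1 ] w 13.406119084585173
rear x 44.076430515748584 -> bin centre fwd 96.07643051574858 sides 44.34377753502762 -40.55785249464433 mid 1.8929625201916451 rim z 5.875031103601714 yaw rel -0.005283752846137863 -0.005241987893757103 z slope fwd -0.014877453900209928 roll l-r 0.19537604778464157
bin centre (mid ignored) [ 613.86 -265.98]
```

```bash
python3 -m crank '[[[0.03,0.22,0,0,0,0],[0,0,0.06,0,0,0],[0,0,0.05,0,0,0],[0,0,0.05,0,0,0],[0,0,0.05,0,0,0],[0,0,0,0,0,0]]]' 1
```

```text
clock: 17.12
eef_pos: [519.5, -276.0, 58.5]
tool_rot: [-3.139, 0.003, -0.008]
force: [0.2, 0.2, -2.9]
width: 13.3
```

```bash
python3 -m crank '[[[0,-0.1,0.02,0,0,0],[0,0,0.04,0,0,0],[0,0,0.03,0,0,0],[0,0,0,0,0,0]]]' 1
python3 -m crank '[[[0,0,0.03,0,0,0],[0,0,0.03,0,0,0],[0,0,0,0,0,0]]]' 1
python3 -m crank '[[[0,0,0.02,0,0,0],[0,0,0,0,0,0]]]' 1
```

```text
clock: 17.45
eef_pos: [519.5, -272.9, 56.7]
tool_rot: [-3.139, 0.002, -0.008]
force: [-1.0, 0.3, 0.9]
width: 13.2
clock: 17.7
eef_pos: [519.4, -273.2, 56.1]
tool_rot: [-3.14, 0.001, -0.008]
force: [-1.8, 0.4, 1.6]
width: 13.2
clock: 17.87
eef_pos: [519.4, -273.3, 55.9]
tool_rot: [-3.14, 0.001, -0.008]
force: [-1.6, 0.3, 1.6]
width: 12.9
```

The force has turned upward, so the bin rests on the mat. Releasing.

```bash
python3 -m crank '[[[0,0,0,0,0,0],[0,0,0,0,0,0],[0,0,0,0,0,0],[0,0,0,0,0,0]]]' -1
python3 -m crank '[[[0,0,-0.3,0,0,0],[0,0,-0.5,0,0,0],[0,0,-0.8,0,0,0],[0,0,-0.8,0,0,0],[-0.3,0,-0.8,0,0,0],[-0.3,0,-0.8,0,0,0],[0,0,0,0,0,0]]]' -1
python3 - <<'E'
from h import *
np.set_printoptions(precision=1,suppress=True)
p=shot('wrist');h=hsv(p);B=cloud(p,(abs(h[...,0]-114)<14)&(h[...,1]>120)&(h[...,2]>30)); B=B[(abs(B[:,2]-63)<5)&(B[:,0]>550)]
print('rim',cv2.minAreaRect(B[:,:2].astype(np.float32)),np.percentile(B[:,2],[5,50,95]))
s=shot('scene');print(ctrl.read_state()['clock'])
for q in('petri','tube_rack','tip_box','jar','reagent'):
  r=ctrl.search_frame(q,s)[0];print(q,np.array(r['extent']))
a=cv2.resize(p['color'][:,:,::-1],(400,300)); cv2.imwrite('pics/end.png',np.hstack([a,cv2.resize(s['color'][:,:,::-1],(400,300))]))
E
```

```text
clock: 18.2
eef_pos: [521.3, -273.5, 55.4]
tool_rot: [-3.141, -0.002, -0.008]
force: [0.9, 0.5, -0.3]
width: 61.1
clock: 18.78
eef_pos: [502.5, -273.0, 181.3]
tool_rot: [-3.14, 0.0, -0.007]
force: [0.2, 0.0, -0.8]
width: 85.4
rim ((606.1546630859375, -271.886474609375), (83.68489074707031, 105.26106262207031), 89.52629089355469) [60.1 63.3 64.6]
18.8833Traceback (most recent call last):
  File "<stdin>", line 7, in <module>
IndexError: list index out of range
```

```bash
python3 - <<'E'
from h import *
np.set_printoptions(precision=1,suppress=True)
p=shot('wrist');h=hsv(p);B=cloud(p,(abs(h[...,0]-114)<14)&(h[...,1]>120)&(h[...,2]>30)); B=B[(abs(B[:,2]-63)<5)&(B[:,0]>540)&(abs(B[:,1]+272)>15)&(abs(B[:,1]+272)<60)]
print('rim x',B[:,0].min(),B[:,0].max())
s=shot('scene')
for q in('petri','tube_rack','tip_box','jar','reagent'):
  print(q,[np.array(r['extent']) for r in ctrl.search_frame(q,s)[:1]])
a=cv2.resize(p['color'][:,:,::-1],(400,300)); cv2.imwrite('pics/end.png',np.hstack([a,cv2.resize(s['color'][:,:,::-1],(400,300))]))
E
```

```text
rim x 562.6844452687765 656.5697811548719
petri [array([286.9, 204.8,  18.1,  14. ])]
tube_rack [array([428.1, 271.2,  28.5,  37.7])]
tip_box [array([135.2, 226.8,  46.2,  42.3])]
jar [array([429.9, 230.7,  21.6,  24.5])]
reagent [array([155.8, 179.9,  17.8,  32.1])]
```

View pics/end.png

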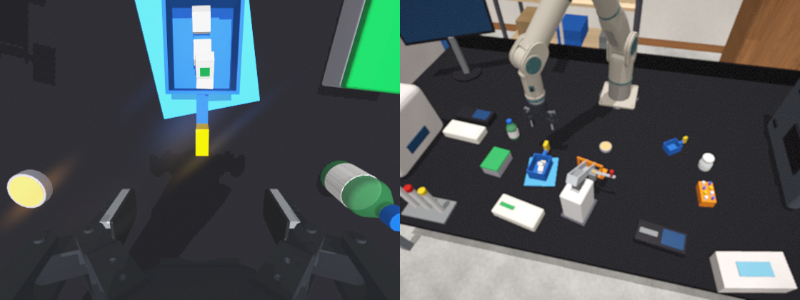

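The final picture shows the bin upright on the mat at (540,165) in the scene half, cartridges inside, the arm clear and the bystanders in place.

```bash
python3 -c "
from cell import ctrl
print(ctrl.finish_job())"
```

```text
the job is handed in; nothing more can be done
None
```

The job is handed in, at about 19 s on the robot's clock. I swung the clip to about 1.43 rad and lifted the gate with the bin's rim, holding it at 31–37 mm for about two seconds. The bin then went down on the mat with about 1.6 N of contact, was released, and the arm moved clear.

**Bin position:** it stands upright with its centre at about (615, −272), against a mat centre of about (615, −271). A first end measurement gave x = 606; it was thrown off by the handle's stem and the cut-off picture, and the rear wall alone gave 614.7.

**Cartridges:** the channel looks empty and none shows on the bench. In the pictures I can tell only three apart in the bin. While it was raised, the wrist load changed by roughly the 0.6 N that four would add, but that change is close to the sensor's noise, so the count of four is not confirmed.

**Bystanders:** all five are within about 3 pixels of where they were at the start.

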